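# Load and cover the bench centrifuge in balance

## Robot

A 6-joint arm with a two-finger parallel gripper is mounted at the origin on a cart in front of the work surface, level with it; the furniture and walls round the work are solid. World frame = base frame: x ahead of the robot, y to its left, z up, the work surface at z = 0. Lengths are in mm, angles in rad, forces in N, time in s.
With the tool pointing down it reaches from about 300 to 775 mm from the base axis. Payload 14.6 kg.
Tool frame: the origin (TCP) lies between the finger pads; the fingertips stand manip.tip_reach ahead of it and the grasp point (between the pads) lies 5 mm behind it (manip.tip_reach is the distance from the TCP to the fingertips, in mm); z points along the fingers, y is the line along which they close (so a half turn about z gives the same grasp; the last joint's range is limited). The gripper opens to 94 mm and grips with 3 to 60 N. Pads are 16 mm wide; open, the fingers measure 119 mm over their backs; the gripper's body (75 mm by 177 mm) begins 78 mm behind the grasp point.
Start: joints at [-1.358, 0.3, 1.521, -0, 1.321, -0.067], TCP at [151.883, -528.603, 219.446] pointing down, gripper open.
Joint ranges: [-3.03, 3.03], [-0.79, 2.21], [0.23, 2.52], [-1.04, 4.18], [0, 3.07], [-2.55, 2.55]. Speed limits (rad/s): [2.22, 2.22, 2.57, 3.14, 3.14, 3.14].

## Interface

Orientations are given as [roll, pitch, yaw] about the fixed x, y, z axes, in that order (R = Rz(yaw) Ry(pitch) Rx(roll)).
In Python, from cell import manip gives the robot as it stands. The module is installed in compiled form; this text tells all that it offers.
- The arm moves only by the shell command python3 -m creep 'ROWS' [FORCE]. ROWS is JSON, a list of rows, each a list of 3 entries, a list of its own where there are three numbers: the opening, from -1 (shut) to 1 (fully open), then the shift along the tool's x, y, z in cm, then the turn about the tool's z in units of 5 degrees (1.0 is 5 degrees). In form: [[grip, [tx, ty, tz], roll], ...]. A call has 1 to 12 rows; each row is the pose to reach, as a shift and turn from the pose commanded when the call began, along the tool's axes at that moment; what a row does not reach only later rows make up. A row lasts 1/10 s, in which the tool goes at most 50 mm and 8.59 degrees, less where a joint would pass 70% of its speed; a pose out of reach is approached as far as the arm can. A call with a gripper value outside its range is refused whole. The fingers move at their own pace and stop on an object; FORCE is the grip in N (left out, the last holds). Time passes only in rows, so rows that repeat a pose let the fingers close. It gives the time, the measured TCP pose, the force, the opening and the grip force at its end, in the units of the state.
- manip.read_state(): the state, without advancing time (a new reading comes with each control period).
- manip.camera(name): name is "side" or "top"; returns the picture (420x560x3 uint8, red, green, blue); there is no depth.
- manip.camera_params(name): a dict with "fovy" (degrees; the focal length in pixels is half the picture's height over the tangent of half this angle, whatever the lens; pixels are square), "cx", "cy" (the principal point, pixels), "k1" (the pictures are not rectified: a ray, as slopes to the right and down, at radius r is drawn at 1 + k1 r^2 times it, then the intrinsics apply), "origin" and "attitude" of the camera in the world. Camera axes: x right, y down, z forward; pixel columns grow to the right and rows downward; lengths in mm; the calibration is good to about 2 mm. A picture is of the moment at which its call begins. camera_params takes no time and is no camera call.
- manip.sign_off(): hands the job in; it is judged then, once.
The state is a dict: "clock": time; "joints": joint angles; "qd": joint speeds; "effort": joint torques, N m; "eef_pos": TCP position; "eef_rot": TCP orientation; "wrist_force": force on the tool from outside, world axes, zero at the start; "moment": the same for the moment, N m; "finger_gap": finger opening in mm; "finger_force": force on a finger pad.
Only numpy, scipy, OpenCV 4.12 (cv2) and the standard library are available. Lean on these libraries where they do the work, as an engineer would, in place of code of your own. Each camera call takes 0.05 s, during which the arm holds its last target. There are 200 camera calls.

## Task

Get the bench centrifuge ready for a spin: move the four capped tubes from the rack into the four buckets of the rotor, each standing fully down in its bucket and directly opposite the tube of its own kind (tall opposite tall, short opposite short), so that the rotor is balanced. Then put the clear cover on the centrifuge so that it sits level and fully home in the mouth of the bowl. Set things down rather than dropping them, keep the tubes upright, and leave the small beaker and the small bottle where they stand.

Things in the scene. Friction and masses are not known exactly. Their poses are not given: they have to be found in the camera images.
- tall_tube_1: glass tube, 16 mm in diameter, rounded foot, 30 g, upright in the rack. 100 mm long over all, with a fixed white cap at its top, 18 mm in diameter and 18 mm tall. Origin at the centre of the foot, z along the tube to the cap. Its twin is tall_tube_2; the two are alike in every way. It is held by the cap, from above.
- tall_tube_2: glass tube, 16 mm in diameter, rounded foot, 30 g, upright in the rack. 100 mm long over all, with a fixed white cap at its top, 18 mm in diameter and 18 mm tall. Origin at the centre of the foot, z along the tube to the cap. Its twin is tall_tube_1; the two are alike in every way. It is held by the cap, from above.
- short_tube_1: glass tube, 16 mm in diameter, rounded foot, 30 g, upright in the rack. 75 mm long over all, with a fixed white cap at its top, 28 mm in diameter and 10 mm tall. Origin at the centre of the foot, z along the tube to the cap. Its twin is short_tube_2; the two are alike in every way. It is held by the cap, from above.
- short_tube_2: glass tube, 16 mm in diameter, rounded foot, 30 g, upright in the rack. 75 mm long over all, with a fixed white cap at its top, 28 mm in diameter and 10 mm tall. Origin at the centre of the foot, z along the tube to the cap. Its twin is short_tube_1; the two are alike in every way. It is held by the cap, from above.
- rotor: rotor with 4 upright steel buckets. Origin on its axis, level with the buckets' inner floors (34 mm above bench), z up. Buckets on its +x, -x, +y, -y axes, centres 45 mm out; inside 20 mm wide (25 mm at the flared mouth), 40 mm deep, 31 mm over the rim (rim at z = 40 mm); hub up to z = 46 mm. Turns about z with slight friction (0.06 Nm), stays at any angle.
- centrifuge: round white housing, 197 mm across, fixed to the bench; origin at the centre of its underside, on the rotor's axis, z up. Open bowl: mouth 165 mm wide; flat rim on top 88 mm above the bench; bowl floor at 28 mm. A low console, up to 62 mm high, stands out at its -x side to 133 mm from the axis.
- cover: clear dome, 180 g. Origin: centre of underside. Skirt 159 mm across, foot tapered, z 0 to 8 mm; grey flange above it 183 mm across, underside at z = 8; dome top z = 66. Black knob in the middle, 30 mm wide from z = 82 to 96 (top 99). On: skirt in the bowl mouth (3 mm play), flange on the rim, origin on the rotor's axis, 46 mm above the rotor's origin, 8 mm clear of the tubes. Any yaw.
- rack: grey tube rack, 92 x 144 x 45 mm, fixed; origin at the centre of its underside, z up. 3 x 5 holes at 26 mm pitch; the tubes stand in the four corner holes (x = +-26 mm, y = +-52 mm in its frame), in any order, feet 5 mm above the bench. Rack and cover stand either side of the centrifuge.
- small_beaker: small glass beaker standing loose on the bench behind and to one side of the centrifuge, 46 mm in diameter and 69 mm tall; origin at the centre of its underside. Not to be disturbed.
- small_bottle: small clear bottle with a screw cap, standing loose on the bench behind and to one side of the centrifuge, 56 mm in diameter and 110 mm tall; origin at the centre of its underside. Not to be disturbed.
Not all that is in view belongs to the job. What is shaped like the tall_tube_2 but black or pink is not meant. Leave any orange look-alike of the short_tube_1 alone.

How it is judged:
By the outcome, as a careful person would: the job done as asked, in the order asked, and still so for the second after the job is handed in, with the robot touching nothing.
It also fails if it takes over 139 s, if anything falls off the work surface, if the arm or the gripper's body presses on something with over 40 N, if the wrist force passes 120 N, or if a joint passes its speed limit or range.

## Working session

There is one attempt and no reset: what is moved stays moved. The work goes in short steps, Python scripts to look and compute and a shell command to move; the robot and the scene stay as the last step left them, time stands still between calls to the robot, and variables do not carry over. Pictures are saved under pics/ and viewed, at most 14 in all, crops included, and the job is handed in when it is done.

```bash
mkdir -p pics
python3 - <<'E'
from cell import manip
import cv2
for n in("top","side"):
    cv2.imwrite(f"pics/{n}0.png",manip.camera(n)[:,:,::-1]); print(manip.camera_params(n))
print(manip.read_state(),manip.tip_reach)
E
```

```text
{'fovy': 53.0355536104312, 'cx': 281.8871065658951, 'cy': 210.34174740429702, 'k1': -0.011902826496446231, 'origin': array([ 322.94621973,   39.09788837, 1203.26053743]), 'attitude': array([-2.93568067,  0.00593175, -1.53323022])}
{'fovy': 54.14034689156799, 'cx': 274.2250172562085, 'cy': 212.34191190539087, 'k1': -0.11298447759233514, 'origin': array([505.59126428, 977.63588552, 555.58458739]), 'attitude': array([-2.06775612, -0.0174235 , -3.06129536])}
{'clock': 0.1, 'joints': array([-1.35758331e+00,  3.00394147e-01,  1.52152856e+00,  4.37503552e-05,
        1.32073165e+00, -6.66044006e-02]), 'qd': array([-0.00018578, -0.00283371, -0.00204111, -0.00109485, -0.00014353,
       -0.00034668]), 'effort': array([ 5.02968433e-04, -5.32644510e+01, -3.53286874e+01,  7.09583564e-02,
        2.34815682e-02, -5.77998799e-05]), 'eef_pos': array([ 151.85505174, -528.37864228,  218.95075972]), 'eef_rot': array([-3.14053613e+00, -1.12945693e-04,  2.79806508e-01]), 'wrist_force': array([0.10206391, 0.06194723, 0.08704068]), 'moment': array([ 0.00627819, -0.03888954,  0.04422809]), 'finger_force': 0.0, 'finger_gap': 93.93779268492936} 14.0
```

View pics/top0.png

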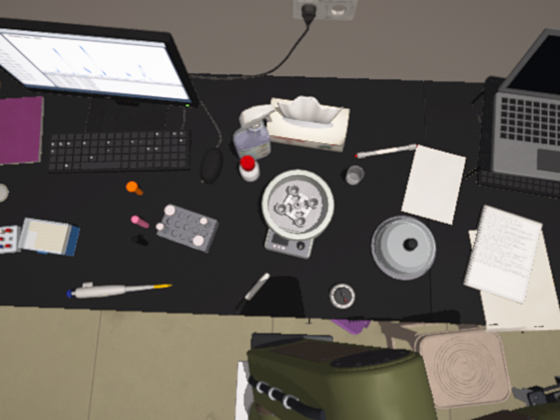

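View pics/side0.png

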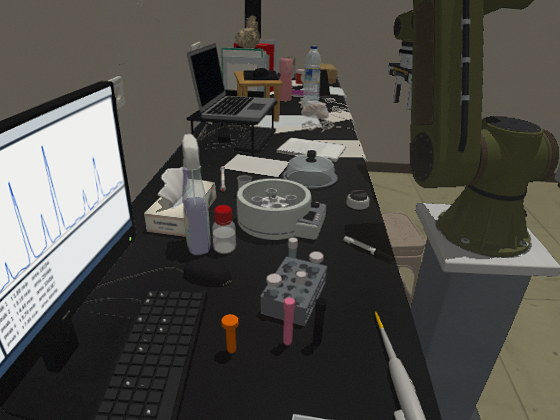

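The top view shows the rack at about (187,228), the centrifuge at (297,203) and the cover at (404,246), with its knob at (410,244). The side view shows the rack at (295,285) and the rotor at (272,200). Next I'll enlarge the parts I need.

```bash
cat > h.py <<'E'
from cell import manip
import cv2, numpy as np
from scipy.spatial.transform import Rotation as Ro
def P(n):
    p=manip.camera_params(n); f=210/np.tan(np.radians(p['fovy']/2))
    return np.array([[f,0,p['cx']],[0,f,p['cy']],[0,0,1]]),np.array([p['k1'],0,0,0.]),Ro.from_euler('xyz',p['attitude']).as_matrix(),np.array(p['origin'])
def ray(n,px):
    K,D,R,o=P(n); u=cv2.undistortPoints(np.array(px,float).reshape(-1,1,2),K,D)[:,0]
    return o,np.c_[u,np.ones(len(u))]@R.T
def onz(n,px,z):
    o,d=ray(n,px); return o+d*((z-o[2])/d[:,2])[:,None]
def proj(n,pts):
    K,D,R,o=P(n); return cv2.projectPoints(np.array(pts,float).reshape(-1,1,3),cv2.Rodrigues(R.T)[0],-R.T@o,K,D)[0][:,0]
def grab(n,name=None):
    im=np.ascontiguousarray(manip.camera(n)[:,:,::-1])
    if name: cv2.imwrite(f'pics/{name}.png',im)
    return im
def crop(im,x,y,w,h,s): return cv2.resize(im[y:y+h,x:x+w],None,fx=s,fy=s,interpolation=cv2.INTER_CUBIC)
E
python3 - <<'E'
from h import *
t=cv2.imread('pics/top0.png'); s=cv2.imread('pics/side0.png')
cv2.imwrite('pics/c0.png',np.hstack([crop(t,150,195,80,65,5),crop(t,255,165,80,65,5)]))
cv2.imwrite('pics/c1.png',crop(s,225,160,110,100,6)[:600])
cv2.imwrite('pics/c1.png',np.vstack([crop(s,230,170,110,75,4),crop(s,250,235,110,75,4)]))
print(P('top')[2],P('side')[2])
E
```

```text
[[ 0.03755661 -0.97822986  0.20409764]
 [-0.9992769  -0.03555193  0.01348127]
 [-0.00593171 -0.20445637 -0.97885771]] [[-0.99662661 -0.05350679  0.06222882]
 [-0.08019885  0.4739907  -0.87686998]
 [ 0.01742262 -0.87890263 -0.47668293]]
```

View pics/c0.png

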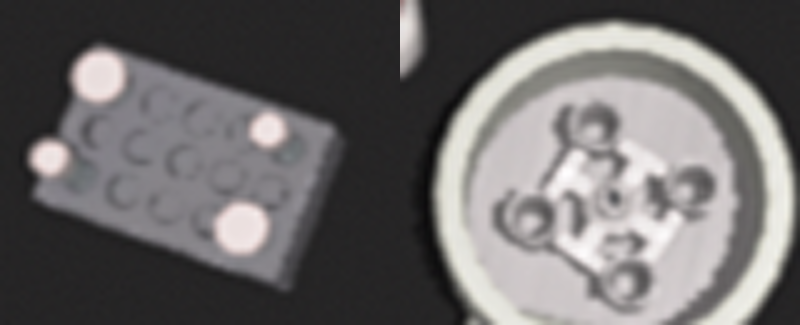

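View pics/c1.png

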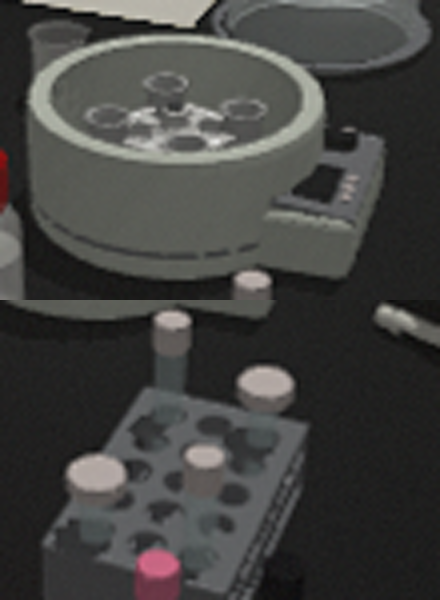

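The crops show the two short caps at about (169.6,210) and (198,240.6), and the two tall caps at (159.6,226.4) and (203.4,220.8). The bucket rims are at (294.4,190), (313,202.4), (281,208.4) and (300.4,221.6). All four buckets are empty.

Run:
```python
from h import *
t=cv2.imread('pics/top0.png'); s=cv2.imread('pics/side0.png')
# caps in top
g=t.min(2).astype(int)
m=(g>150).astype(np.uint8)
n,l,st,c=cv2.connectedComponentsWithStats(m[195:262,150:225])
for i in range(1,n):
    if st[i,4]>8:
        p=c[i]+[150,195]; z=80 if st[i,4]>60 else 105
        print('cap',p,st[i,4],z,onz('top',p,z)[0].round(1))
gs=s.min(2).astype(int);sub=((gs>105)&(s[:,:,2].astype(int)-s[:,:,0]<60)).astype(np.uint8)[232:310,255:335]
n,l,st,c=cv2.connectedComponentsWithStats(sub)
for i in range(1,n):
    if st[i,4]>8: print('side',st[i],c[i]+[255,232])
# buckets two views
T=[(294.4,190),(313,202.4),(281,208.4),(300.4,221.6)];S=[(271.5,190.75),(290.75,197.5),(257,199),(276,206)]
a=onz('top',T,74);b=onz('side',S,74);print('buckT',a.round(1).tolist(),a.mean(0));print('buckS',b.round(1).tolist(),b.mean(0))
# centrifuge rim outer
m=((g>165)).astype(np.uint8)
m[:160]=0;m[250:]=0;m[:,:258]=0;m[:,340:]=0
m=cv2.morphologyEx(m,cv2.MORPH_OPEN,np.ones((2,2),np.uint8))
cs,_=cv2.findContours(m,cv2.RETR_CCOMP,cv2.CHAIN_APPROX_NONE)
for q in cs:
    if len(q)>60:
        e=cv2.fitEllipse(q);print('rim',e,onz('top',[e[0]],88)[0].round(1))
# knob
for n_,im,box in(('top',t,(395,230,30,30)),('side',s,(298,145,28,20))):
    x,y,w,h=box;mm=(im[y:y+h,x:x+w].max(2)<60).astype(np.uint8)
    k,l,st,c=cv2.connectedComponentsWithStats(mm)
    for i in range(1,k):
        if st[i,4]>5:print('knob',n_,st[i],c[i]+[x,y], onz(n_,[c[i]+[x,y]],92).round(1))
# cover flange
m=((g>60)).astype(np.uint8);m[:205]=0;m[285:]=0;m[:,:366]=0;m[:,442:]=0
cs,_=cv2.findContours(m,cv2.RETR_EXTERNAL,cv2.CHAIN_APPROX_NONE)
q=max(cs,key=len);e=cv2.fitEllipse(q);print('cover',e,onz('top',[e[0]],10).round(1))
```

```text
cap [169.48314607 209.94382022] 89 80 [547.1 361.7  80. ]
cap [203.04545455 220.36363636] 44 105 [517.2 262.5 105. ]
cap [159.58536585 226.17073171] 41 105 [497.3 376.8 105. ]
cap [197.74747475 240.14141414] 99 80 [467.1 277.8  80. ]
side [34  6  9  5 33] [292.63636364 239.75757576]
side [55 20 13  8 83] [316.12048193 255.24096386]
side [41 39 10  6 52] [300.80769231 273.5       ]
side [ 12  41  14  10 109] [273.80733945 277.88990826]
buckT [[617.2, 22.2, 74.0], [583.8, -30.0, 74.0], [563.8, 57.3, 74.0], [528.9, 3.1, 74.0]] [573.41017956  13.12115901  74.        ]
buckS [[585.7, -30.3, 74.0], [531.7, 5.0, 74.0], [619.1, 23.9, 74.0], [566.7, 57.7, 74.0]] [575.79089913  14.06316111  74.        ]
rim ((298.62335205078125, 205.3376007080078), (68.11902618408203, 69.88983917236328), 101.12567138671875) [571.    9.6  88. ]
rim ((291.62548828125, 207.44593811035156), (28.955013275146484, 39.551422119140625), 166.62545776367188) [564.5  28.4  88. ]
rim ((297.9400939941406, 205.4812469482422), (56.957366943359375, 58.90475845336914), 67.83805084228516) [570.5  11.4  88. ]
knob top [  9   9  13  11 117] [409.76923077 243.95726496] [[ 476.  -287.9   92. ]]
knob side [ 8  5 10 12 92] [310.83695652 156.07608696] [[ 480.1 -263.9   92. ]]
cover ((403.2371826171875, 247.4552001953125), (62.91270065307617, 66.19630432128906), 133.44483947753906) [[ 476.6 -293.2   10. ]]
```

```bash
cat >> h.py <<'E'
def go(x,y,z,yawdeg):
    s=manip.read_state();R=Ro.from_euler('xyz',s['eef_rot']).as_matrix()
    d=R.T@(np.array([x,y,z])-s['eef_pos'])/10
    dy=(yawdeg-np.degrees(s['eef_rot'][2])+180)%360-180
    print('shift cm',d.round(2),'roll units',round(-dy/5,2),'pos',s['eef_pos'].round(1),'yaw',np.degrees(s['eef_rot'][2]).round(1),'clock',s['clock'])
E
python3 - <<'E'
from h import *
print(onz('side',[(292.6,239.76),(300.8,273.5)],105).round(1),onz('side',[(316.1,255.2),(273.8,277.9)],80).round(1))
go(517.2,262.5,215,163.2)
E
```

```text
[[517.4 262.2 105. ]
 [497.9 375.1 105. ]] [[467.7 276.6  80. ]
 [547.7 360.6  80. ]]
shift cm [ 56.96 -65.92   0.47] roll units -29.43 pos [ 151.9 -528.4  219. ] yaw 16.0 clock 0.1
```

```bash
R=x; python3 -m creep '[[0,[57,-65.9,0.5],-29.4],[0,[57,-65.9,0.5],-29.4],[0,[57,-65.9,0.5],-29.4],[0,[57,-65.9,0.5],-29.4],[0,[57,-65.9,0.5],-29.4],[0,[57,-65.9,0.5],-29.4],[0,[57,-65.9,0.5],-29.4],[0,[57,-65.9,0.5],-29.4],[0,[57,-65.9,0.5],-29.4],[0,[57,-65.9,0.5],-29.4],[0,[57,-65.9,0.5],-29.4],[0,[57,-65.9,0.5],-29.4]]' 20
python3 -c "
from h import *
go(517.2,262.5,215,163.2)"
```

```text
clock: 1.3
eef_pos: [404.1, 18.1, 216.1]
eef_rot: [3.141, 0.0, 2.086]
wrist_force: [0.6, -1.0, 0.3]
finger_gap: 47.0
finger_force: 0.0
shift cm [15.69 21.88  0.11] roll units -8.73 pos [404.1  18.1 216.1] yaw 119.5 clock 1.3
```

```bash
python3 -m creep '[[0,[15.7,21.9,0.1],-8.7],[0,[15.7,21.9,0.1],-8.7],[0,[15.7,21.9,0.1],-8.7],[0,[15.7,21.9,0.1],-8.7],[0,[15.7,21.9,0.1],-8.7],[0,[15.7,21.9,0.1],-8.7],[0,[15.7,21.9,0.1],-8.7],[0,[15.7,21.9,0.1],-8.7],[0,[15.7,21.9,0.1],-8.7],[0,[15.7,21.9,0.1],-8.7]]'
python3 -c "
from h import *
go(517.2,262.5,93,163.2)"
```

```text
clock: 2.3
eef_pos: [518.5, 258.9, 215.4]
eef_rot: [3.141, 0.0, 2.838]
wrist_force: [-1.2, 0.7, 0.4]
finger_gap: 47.2
finger_force: 0.0
shift cm [ 0.23  0.3  12.24] roll units -0.12 pos [518.5 258.9 215.4] yaw 162.6 clock 2.3
```

```bash
python3 -m creep '[[0,[0,0,5],0],[0,[0,0,5],0],[0,[0,0,5],0],[0,[0,0,5],0]]'
python3 -c "
from h import *
go(517.2,262.5,92,163.2)
t=grab('top');s=grab('side','s1')
cv2.imwrite('pics/c2.png',np.hstack([crop(t,150,180,80,80,5),crop(s,245,200,80,80,5)]))"
```

```text
clock: 2.7
eef_pos: [519.2, 259.8, 167.2]
eef_rot: [3.14, 0.002, 2.839]
wrist_force: [1.2, -0.7, -0.6]
finger_gap: 47.1
finger_force: 0.0
shift cm [0.29 0.18 7.52] roll units -0.11 pos [519.2 259.8 167.2] yaw 162.6 clock 2.7
```

View pics/c2.png

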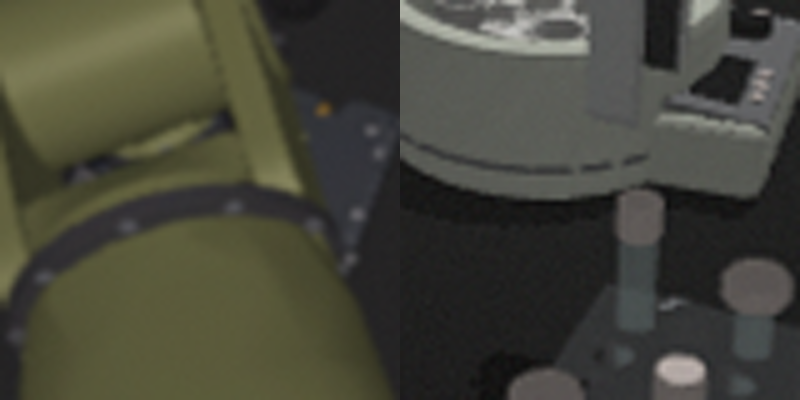

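The arm hides the top view. In the side view the fingers, at about x 283–303, straddle the tall cap at (293,242), so I'll go down and grip.

```bash
python3 -m creep '[[0,[0.3,0.2,3.8],-0.1],[0,[0.3,0.2,5.5],-0.1],[0,[0.3,0.2,7.5],-0.1],[0,[0.3,0.2,7.5],-0.1],[0,[0.3,0.2,7.5],-0.1],[-1,[0.3,0.2,7.5],-0.1],[-1,[0.3,0.2,7.5],-0.1],[-1,[0.3,0.2,7.5],-0.1],[-1,[0.3,0.2,7.5],-0.1],[-1,[0.3,0.2,7.5],-0.1]]' 12
python3 -c "
from h import *
go(517.2,262.5,217,163.2)"
```

```text
clock: 3.8
eef_pos: [516.4, 262.6, 90.3]
eef_rot: [3.141, 0.0, 2.848]
wrist_force: [-0.2, -0.2, 2.0]
finger_gap: 16.3
finger_force: 12.0
shift cm [ -0.08   0.02 -12.67] roll units -0.01 pos [516.4 262.6  90.3] yaw 163.2 clock 3.8
```

```bash
python3 -m creep '[[-1,[0,0,-3],0],[-1,[0,0,-7],0],[-1,[0,0,-10],0],[-1,[0,0,-12.8],0],[-1,[0,0,-12.8],0],[-1,[0,0,-12.8],0]]'
python3 -c "
from h import *
go(563.3,56.6,217,192.5)
s=grab('side','s2')
cv2.imwrite('pics/c3.png',crop(s,250,130,100,120,5))"
```

```text
clock: 4.4
eef_pos: [516.2, 262.6, 217.8]
eef_rot: [3.141, 0.0, 2.848]
wrist_force: [-0.7, -0.3, -0.9]
finger_gap: 16.8
finger_force: 12.0
shift cm [-10.47 -18.35   0.08] roll units -5.87 pos [516.2 262.6 217.8] yaw 163.2 clock 4.4
```

View pics/c3.png

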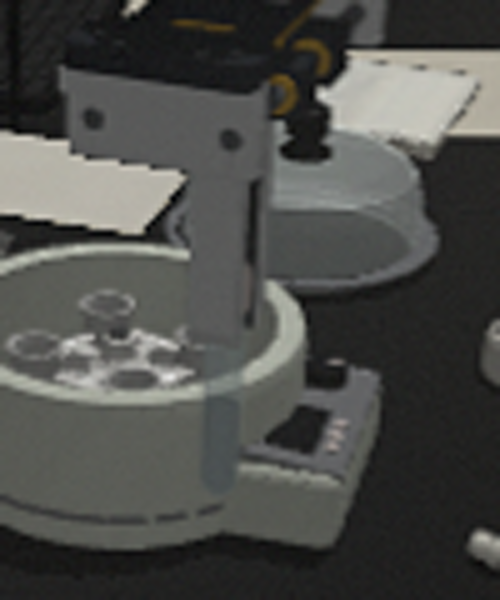

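The tube is held upright with its cap inside the fingers and its foot at about (294,227). Next is the +y bucket.

```bash
python3 -c "
from h import *
print(proj('side',[(516.4,262.6,127),(516.4,262.6,132)]))"
python3 -m creep '[[-1,[-4,-7,0],-1.5],[-1,[-8,-14,0],-3],[-1,[-10.5,-18.4,0],-5],[-1,[-10.5,-18.4,0],-5.9],[-1,[-10.5,-18.4,0],-5.9],[-1,[-10.5,-18.4,0],-5.9],[-1,[-10.5,-18.4,0],-5.9],[-1,[-10.5,-18.4,0],-5.9],[-1,[-10.5,-18.4,0],-5.9]]'
python3 -c "
from h import *
go(563.3,56.6,217,192.5)
s=grab('side','s3')
cv2.imwrite('pics/c4.png',crop(s,225,130,100,120,5))"
```

```text
[[293.529952   230.69887043]
 [293.62944872 228.5767392 ]]
clock: 5.35
eef_pos: [563.3, 57.3, 217.9]
eef_rot: [3.141, -0.0, -2.919]
wrist_force: [-0.1, 0.0, 0.5]
finger_gap: 16.6
finger_force: 12.0
shift cm [ 0.01 -0.07  0.09] roll units 0.05 pos [563.3  57.3 217.9] yaw -167.3 clock 5.35
```

View pics/c4.png

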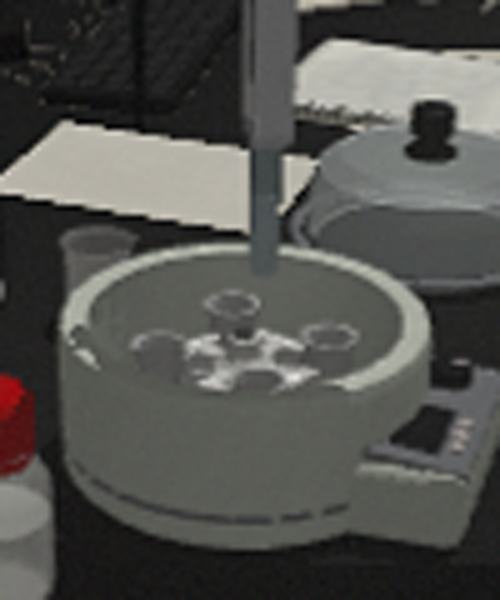

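Foot matches its prediction to a pixel, so the arm and side camera agree. Going down.

```bash
python3 -m creep '[[-1,[-0.1,0,3],0],[-1,[-0.1,0,5],0],[-1,[-0.1,0,6],0],[-1,[-0.1,0,6.6],0],[-1,[-0.1,0,7.1],0],[-1,[-0.1,0,7.6],0],[-1,[-0.1,0,8.1],0],[-1,[-0.1,0,8.6],0],[-1,[-0.1,0,9.1],0],[-1,[-0.1,0,9.5],0],[-1,[-0.1,0,9.6],0],[-1,[-0.1,0,9.6],0]]'
python3 -c "
from h import *
go(564.2,57.2,119.5,192.5)
print(manip.read_state()['moment'])
s=grab('side','s4')
cv2.imwrite('pics/c5.png',crop(s,225,130,100,120,5))"
```

```text
clock: 6.6
eef_pos: [564.4, 56.3, 121.9]
eef_rot: [3.142, -0.0, -2.921]
wrist_force: [-0.6, -0.0, 0.1]
finger_gap: 16.5
finger_force: 12.0
shift cm [0.   0.1  0.24] roll units 0.03 pos [564.4  56.3 121.9] yaw -167.3 clock 6.6
[ 0.038097   -0.14779872  0.01974652]
```

View pics/c5.png

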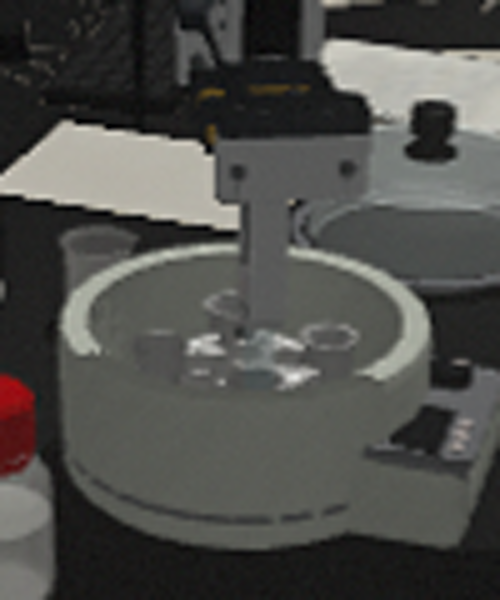

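The tube is inside the near (+y) bucket and force is near zero. I'll seat it and release.

```bash
python3 -m creep '[[-1,[0,0,0.1],0],[-1,[0,0,0.2],0],[-1,[0,0,0.3],0],[-1,[0,0,0.3],0]]'
python3 -m creep '[[-0.7,[0,0,0],0],[-0.3,[0,0,0],0],[-0.25,[0,0,0],0],[-0.25,[0,0,0],0],[-0.25,[0,0,-2],0],[-0.25,[0,0,-5],0],[-0.25,[0,0,-9],0],[-0.25,[0,0,-9.5],0],[-0.25,[0,0,-9.5],0]]'
python3 -c "
from h import *
go(497.6,376,217,163.2)
s=grab('side','s5')
cv2.imwrite('pics/c6.png',crop(s,225,130,100,120,5))"
```

```text
clock: 7.05
eef_pos: [564.7, 56.3, 119.3]
eef_rot: [-3.141, 0.001, -2.921]
wrist_force: [-0.0, -0.2, 2.4]
finger_gap: 16.8
finger_force: 12.0
clock: 7.95
eef_pos: [564.7, 56.3, 214.8]
eef_rot: [-3.141, 0.002, -2.921]
wrist_force: [-0.5, -0.7, -0.4]
finger_gap: 35.3
finger_force: 0.0
shift cm [-0.46 32.67 -0.23] roll units 5.89 pos [564.7  56.3 214.8] yaw -167.3 clock 7.95
```

View pics/c6.png

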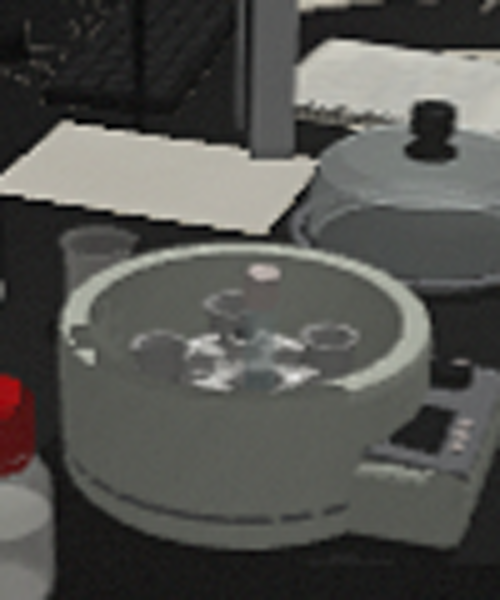

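The tube stands in the near bucket, with its cap at about (278,184). Next, the second tall tube.

```bash
python3 -c "
from h import *
print(proj('side',[(564.2,57.2,134),(564.2,57.2,138)]))"
python3 -m creep '[[-0.1,[-0.5,5,-0.2],1],[-0.1,[-0.5,10,-0.2],2],[-0.1,[-0.5,15,-0.2],3],[-0.1,[-0.5,20,-0.2],4],[-0.1,[-0.5,25,-0.2],5],[-0.1,[-0.5,30,-0.2],5.9],[-0.1,[-0.5,32.7,-0.2],5.9],[-0.1,[-0.5,32.7,-0.2],5.9],[-0.1,[-0.5,32.7,-0.2],5.9],[-0.1,[-0.5,32.7,-0.2],5.9],[-0.1,[-0.5,32.7,-0.2],5.9]]'
python3 -c "
from h import *
go(497.4,376,91,163.2)"
```

```text
[[277.49753911 184.38049059]
 [277.53187213 182.89958773]]
clock: 9.1
eef_pos: [498.1, 375.3, 215.8]
eef_rot: [-3.141, -0.0, 2.846]
wrist_force: [-0.0, -0.4, 0.2]
finger_gap: 42.4
finger_force: 0.0
shift cm [ 0.08  0.06 12.48] roll units -0.02 pos [498.1 375.3 215.8] yaw 163.1 clock 9.1
```

Cap 1 is at the predicted height, so that tube is fully seated. Grasping the second.

```bash
python3 -m creep '[[-0.1,[0.1,0.1,4],0],[-0.1,[0.1,0.1,8],0],[-0.1,[0.1,0.1,10.5],0],[-0.1,[0.1,0.1,12.5],0],[-0.1,[0.1,0.1,12.5],0],[-0.1,[0.1,0.1,12.5],0],[-1,[0.1,0.1,12.5],0],[-1,[0.1,0.1,12.5],0],[-1,[0.1,0.1,12.5],0],[-1,[0.1,0.1,12.5],0],[-1,[0.1,0.1,12.5],0]]' 12
python3 -m creep '[[-1,[0,0,-3],0],[-1,[0,0,-7],0],[-1,[0,0,-10],0],[-1,[0,0,-12.7],0],[-1,[0,0,-12.7],0],[-1,[0,0,-12.7],0]]'
python3 -c "
from h import *
go(583.8,-30.5,217,192.5)"
```

```text
clock: 10.2
eef_pos: [497.2, 377.8, 91.5]
eef_rot: [3.141, 0.001, 2.848]
wrist_force: [-0.7, -1.1, 3.9]
finger_gap: 16.4
finger_force: 12.0
clock: 10.8
eef_pos: [496.9, 377.6, 217.8]
eef_rot: [3.141, 0.0, 2.848]
wrist_force: [0.4, -0.2, -0.7]
finger_gap: 16.8
finger_force: 12.0
shift cm [-20.14 -36.55   0.07] roll units -5.87 pos [496.9 377.6 217.8] yaw 163.2 clock 10.8
```

The straight path crosses the standing tube, so I'll raise 50 mm first.

```bash
python3 -m creep '[[-1,[-2,-4,-5],0],[-1,[-4,-8,-5],-1],[-1,[-7,-12,-5],-2],[-1,[-9,-16,-5],-3],[-1,[-11,-20,-5],-4],[-1,[-13,-24,-5],-5],[-1,[-16,-28,-5],-5.9],[-1,[-18,-32,-5],-5.9],[-1,[-20.1,-36.6,-5],-5.9],[-1,[-20.1,-36.6,-5],-5.9],[-1,[-20.1,-36.6,-5],-5.9],[-1,[-20.1,-36.6,-5],-5.9]]'
python3 -c "
from h import *
go(583.8,-30.5,165,192.5)"
```

```text
clock: 12.0
eef_pos: [583.1, -29.9, 267.1]
eef_rot: [3.141, -0.001, -2.92]
wrist_force: [-0.4, 0.1, -1.2]
finger_gap: 16.5
finger_force: 12.0
shift cm [-0.07 -0.08 10.21] roll units 0.04 pos [583.1 -29.9 267.1] yaw -167.3 clock 12.0
```

```bash
python3 -m creep '[[-1,[-0.1,0,4],0],[-1,[-0.1,0,8],0],[-1,[-0.1,0,10],0],[-1,[-0.1,0,10],0]]'
python3 -c "
from h import *
go(583.8,-30.5,120.5,192.5)
s=grab('side','s6')
cv2.imwrite('pics/c7.png',crop(s,225,130,100,120,5))"
```

```text
clock: 12.4
eef_pos: [583.0, -29.1, 165.0]
eef_rot: [3.14, -0.005, -2.919]
wrist_force: [0.4, 0.5, 0.2]
finger_gap: 16.5
finger_force: 12.0
shift cm [-0.07 -0.17  4.45] roll units 0.06 pos [583.  -29.1 165. ] yaw -167.2 clock 12.4
```

View pics/c7.png

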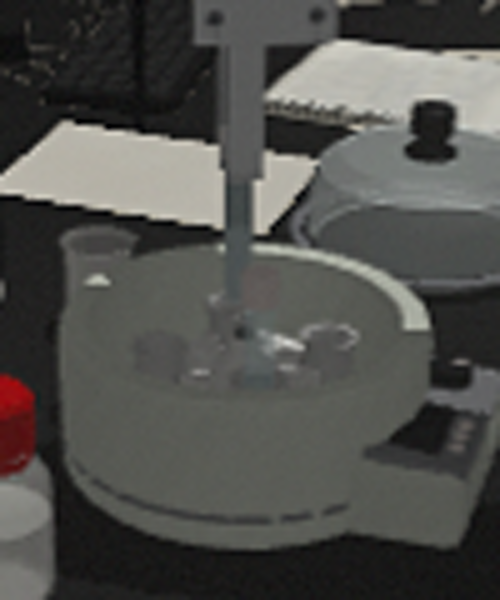

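The foot at about (272,189) is over the far bucket, centred at (271.5,190.7). Lowering and releasing.

```bash
python3 -m creep '[[-1,[-0.1,-0.1,0.5],0],[-1,[-0.1,-0.1,1],0],[-1,[-0.1,-0.1,1.5],0],[-1,[-0.1,-0.1,2],0],[-1,[-0.1,-0.1,2.5],0],[-1,[-0.1,-0.1,3],0],[-1,[-0.1,-0.1,3.5],0],[-1,[-0.1,-0.1,4],0],[-1,[-0.1,-0.1,4.2],0],[-1,[-0.1,-0.1,4.4],0],[-1,[-0.1,-0.1,4.5],0],[-1,[-0.1,-0.1,4.5],0]]'
python3 -m creep '[[-0.7,[0,0,0],0],[-0.3,[0,0,0],0],[-0.25,[0,0,0],0],[-0.25,[0,0,0],0],[-0.25,[0,0,-2],0],[-0.25,[0,0,-5],0],[-0.25,[0,0,-9],0],[-0.25,[0,0,-13],0],[-0.25,[0,0,-13],0],[-0.25,[0,0,-13],0]]'
python3 -c "
from h import *
go(467.2,277.3,200,163.2)
s=grab('side','s7')
cv2.imwrite('pics/c8.png',crop(s,225,130,100,120,5))
print(proj('side',[(583.8,-30.5,134)]))"
```

```text
clock: 13.65
eef_pos: [585.5, -31.4, 123.0]
eef_rot: [-3.142, 0.0, -2.921]
wrist_force: [1.0, 0.1, -0.6]
finger_gap: 16.3
finger_force: 12.0
clock: 14.65
eef_pos: [585.6, -31.4, 253.4]
eef_rot: [-3.141, 0.001, -2.921]
wrist_force: [0.3, -0.1, -0.2]
finger_gap: 35.3
finger_force: 0.0
shift cm [ 4.79 32.72  5.32] roll units 5.89 pos [585.6 -31.4 253.4] yaw -167.3 clock 14.65
[[272.55347276 170.35252587]]
```

View pics/c8.png

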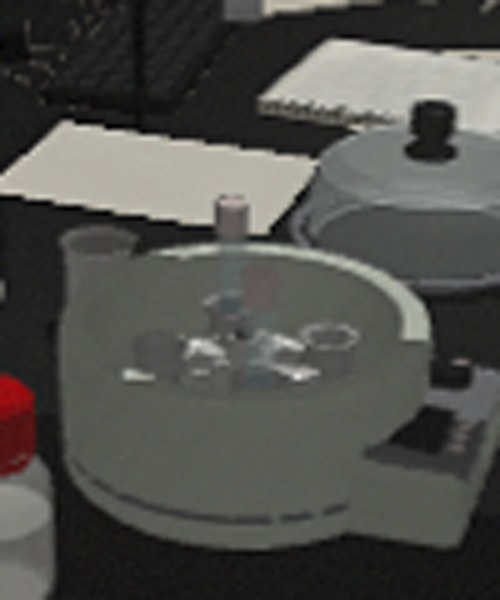

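Both tall tubes are seated opposite each other, with cap 2 at about (271,170), as predicted. Next is short tube A.

```bash
python3 -m creep '[[0,[0.7,5,0.7],1],[0,[1.5,10,1.5],2],[0,[2.2,15,2.2],3],[0,[3,20,3],4],[0,[3.7,25,3.7],5],[0,[4.5,30,4.5],5.9],[0,[4.8,32.7,5.3],5.9],[0,[4.8,32.7,5.3],5.9],[0,[4.8,32.7,5.3],5.9],[0,[4.8,32.7,5.3],5.9],[0,[4.8,32.7,5.3],5.9]]'
python3 -c "
from h import *
go(467.3,277.3,72,163.2)"
```

```text
clock: 15.8
eef_pos: [467.5, 276.1, 200.0]
eef_rot: [-3.141, 0.0, 2.846]
wrist_force: [-0.6, 0.5, 0.1]
finger_gap: 47.4
finger_force: 0.0
shift cm [ 0.06  0.11 12.8 ] roll units -0.02 pos [467.5 276.1 200. ] yaw 163.1 clock 15.8
```

```bash
python3 -m creep '[[0,[0.1,0.1,4],0],[0,[0.1,0.1,8],0],[0,[0.1,0.1,10.5],0],[0,[0.1,0.1,12.8],0],[0,[0.1,0.1,12.8],0],[0,[0.1,0.1,12.8],0],[-1,[0.1,0.1,12.8],0],[-1,[0.1,0.1,12.8],0],[-1,[0.1,0.1,12.8],0],[-1,[0.1,0.1,12.8],0],[-1,[0.1,0.1,12.8],0]]' 12
python3 -m creep '[[-1,[0,0,-3],0],[-1,[0,0,-7],0],[-1,[0,0,-11],0],[-1,[0,0,-14.5],0],[-1,[0,0,-14.5],0],[-1,[0,0,-14.5],0]]'
python3 -c "
from h import *
go(530.1,3.3,217,192.5)"
```

```text
clock: 16.9
eef_pos: [466.7, 278.6, 72.8]
eef_rot: [3.141, 0.001, 2.848]
wrist_force: [-0.8, 0.6, 5.8]
finger_gap: 26.6
finger_force: 12.0
clock: 17.5
eef_pos: [466.3, 278.4, 217.1]
eef_rot: [3.141, 0.001, 2.848]
wrist_force: [-0.4, 0.3, -0.3]
finger_gap: 26.4
finger_force: 12.0
shift cm [-1.407e+01 -2.448e+01  1.000e-02] roll units -5.87 pos [466.3 278.4 217.1] yaw 163.2 clock 17.5
```

```bash
python3 -m creep '[[-1,[-2,-4,0],-1],[-1,[-5,-8,0],-2],[-1,[-7,-12,0],-3],[-1,[-9,-16,0],-4],[-1,[-12,-20,0],-5],[-1,[-14.1,-24.5,0],-5.9],[-1,[-14.1,-24.5,0],-5.9],[-1,[-14.1,-24.5,0],-5.9],[-1,[-14.1,-24.5,0],-5.9],[-1,[-14.1,-24.5,0],-5.9]]'
python3 -m creep '[[-1,[0,0,3],0],[-1,[0,0,6],0],[-1,[0,0,7],0],[-1,[0,0,7],0],[-1,[0,0,7],0]]'
python3 -c "
from h import *
go(530.1,3.3,101.8,192.5)
s=grab('side','s8')
cv2.imwrite('pics/c9.png',crop(s,225,130,100,120,5))"
```

```text
clock: 18.5
eef_pos: [530.1, 4.2, 216.6]
eef_rot: [3.141, -0.001, -2.919]
wrist_force: [0.4, -0.2, -0.7]
finger_gap: 26.5
finger_force: 12.0
clock: 19.0
eef_pos: [530.8, 3.4, 148.2]
eef_rot: [-3.141, 0.001, -2.92]
wrist_force: [-0.2, -0.4, 0.0]
finger_gap: 26.4
finger_force: 12.0
shift cm [0.08 0.01 4.64] roll units 0.04 pos [530.8   3.4 148.2] yaw -167.3 clock 19.0
```

View pics/c9.png

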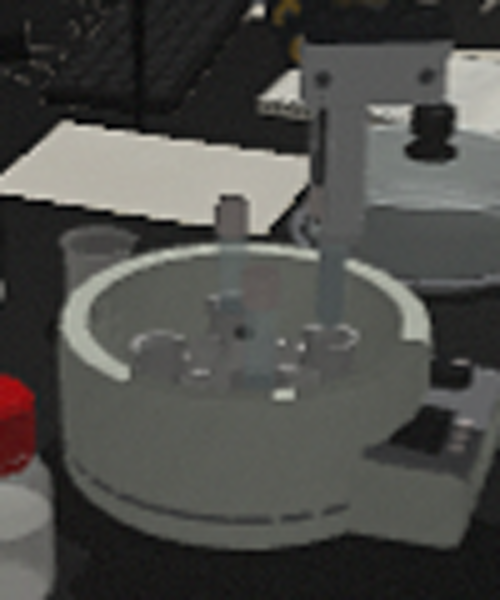

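The foot at (291,194.5) is just above the -x bucket mouth at (291,197). Lowering.

```bash
python3 -m creep '[[-1,[0,0,0.5],0],[-1,[0,0,1],0],[-1,[0,0,1.5],0],[-1,[0,0,2],0],[-1,[0,0,2.5],0],[-1,[0,0,3],0],[-1,[0,0,3.5],0],[-1,[0,0,4],0],[-1,[0,0,4.3],0],[-1,[0,0,4.6],0],[-1,[0,0,4.6],0],[-1,[0,0,4.6],0]]'
python3 -m creep '[[-1,[0,0,0],0],[-1,[0,0,0],0]]'
```

```text
clock: 20.25
eef_pos: [530.7, 2.9, 101.4]
eef_rot: [-3.141, 0.001, -2.921]
wrist_force: [-0.1, -0.1, 4.7]
finger_gap: 26.4
finger_force: 12.0
clock: 20.45
eef_pos: [530.6, 2.9, 101.4]
eef_rot: [-3.141, 0.001, -2.921]
wrist_force: [0.6, -0.5, 5.9]
finger_gap: 26.7
finger_force: 12.0
```

```bash
python3 -m creep '[[-0.3,[0,0,0],0],[-0.15,[0,0,0],0],[-0.15,[0,0,0],0],[-0.15,[0,0,-2],0],[-0.15,[0,0,-6],0],[-0.15,[0,0,-10],0],[-0.15,[0,0,-14],0],[-0.15,[0,0,-14],0],[-0.15,[0,0,-14],0]]'
python3 -c "
from h import *
go(547.3,361.3,217,163.2)"
```

```text
clock: 21.35
eef_pos: [530.3, 3.0, 241.0]
eef_rot: [-3.141, 0.001, -2.921]
wrist_force: [0.2, -0.8, 0.1]
finger_gap: 40.2
finger_force: 0.0
shift cm [-9.51 34.58  2.4 ] roll units 5.89 pos [530.3   3.  241. ] yaw -167.3 clock 21.35
```

```bash
python3 -m creep '[[0,[-1.3,4.9,0.3],1],[0,[-2.7,9.8,0.6],2],[0,[-4,14.7,1],3],[0,[-5.4,19.6,1.4],4],[0,[-6.7,24.5,1.8],5],[0,[-8,29.4,2.1],5.9],[0,[-9.5,34.6,2.4],5.9],[0,[-9.5,34.6,2.4],5.9],[0,[-9.5,34.6,2.4],5.9],[0,[-9.5,34.6,2.4],5.9],[0,[-9.5,34.6,2.4],5.9],[0,[-9.5,34.6,2.4],5.9]]'
python3 -c "
from h import *
go(547.3,361.3,72,163.2)
s=grab('side','s9')
cv2.imwrite('pics/c10.png',np.hstack([crop(s,225,140,80,100,5),crop(s,245,220,80,100,5)]))
"
```

```text
clock: 22.55
eef_pos: [547.5, 360.1, 217.3]
eef_rot: [3.141, 0.0, 2.846]
wrist_force: [-1.1, 0.3, -0.2]
finger_gap: 47.3
finger_force: 0.0
shift cm [ 0.06  0.1  14.53] roll units -0.03 pos [547.5 360.1 217.3] yaw 163.1 clock 22.55
```

View pics/c10.png

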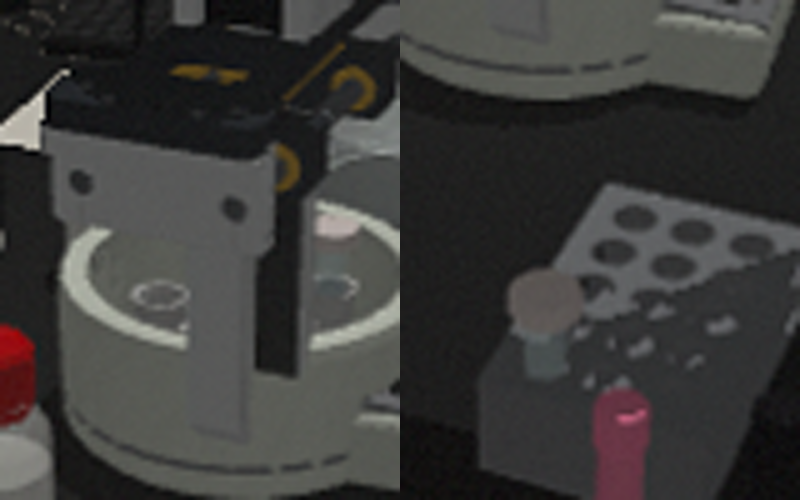

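The first short tube stands in the -x bucket, with its cap near (292,184). The +x bucket is unmoved at (257,199). Now the last tube.

```bash
python3 -m creep '[[0,[0.1,0.1,4],0],[0,[0.1,0.1,8],0],[0,[0.1,0.1,12],0],[0,[0.1,0.1,14.5],0],[0,[0.1,0.1,14.5],0],[0,[0.1,0.1,14.5],0],[-1,[0.1,0.1,14.5],0],[-1,[0.1,0.1,14.5],0],[-1,[0.1,0.1,14.5],0],[-1,[0.1,0.1,14.5],0],[-1,[0.1,0.1,14.5],0]]' 12
python3 -m creep '[[-1,[0,0,-3],0],[-1,[0,0,-7],0],[-1,[0,0,-11],0],[-1,[0,0,-15],0],[-1,[0,0,-15],0],[-1,[0,0,-15],0]]'
python3 -c "
from h import *
go(617.9,22.7,222,192.5)"
```

```text
clock: 23.7
eef_pos: [546.9, 362.9, 73.1]
eef_rot: [3.14, 0.001, 2.848]
wrist_force: [0.2, -0.5, 6.2]
finger_gap: 26.5
finger_force: 12.0
clock: 24.3
eef_pos: [546.5, 362.7, 222.5]
eef_rot: [3.141, 0.001, 2.848]
wrist_force: [-0.4, 1.0, -1.1]
finger_gap: 26.6
finger_force: 12.0
shift cm [-16.68 -30.48   0.04] roll units -5.87 pos [546.5 362.7 222.5] yaw 163.2 clock 24.3
```

```bash
python3 -m creep '[[-1,[-2.5,-4.3,0],-1],[-1,[-5,-8.6,0],-2],[-1,[-7.5,-13,0],-3],[-1,[-10,-17.4,0],-4],[-1,[-12,-22,0],-5],[-1,[-14,-26,0],-5.9],[-1,[-16.7,-30.5,0],-5.9],[-1,[-16.7,-30.5,0],-5.9],[-1,[-16.7,-30.5,0],-5.9],[-1,[-16.7,-30.5,0],-5.9],[-1,[-16.7,-30.5,0],-5.9],[-1,[-16.7,-30.5,0],-5.9]]'
python3 -m creep '[[-1,[0,0,3],0],[-1,[0,0,6],0],[-1,[0,0,7.4],0],[-1,[0,0,7.4],0],[-1,[0,0,7.4],0]]'
python3 -c "
from h import *
go(617.9,22.7,102,192.5)
s=grab('side','s10')
cv2.imwrite('pics/c11.png',crop(s,225,130,100,120,5))"
```

```text
clock: 25.5
eef_pos: [617.8, 23.6, 221.9]
eef_rot: [3.141, -0.0, -2.919]
wrist_force: [-0.4, 1.0, -0.2]
finger_gap: 26.2
finger_force: 12.0
clock: 26.0
eef_pos: [618.5, 22.6, 149.2]
eef_rot: [-3.141, 0.001, -2.92]
wrist_force: [-0.0, -0.2, 0.6]
finger_gap: 26.2
finger_force: 12.0
shift cm [0.06 0.02 4.72] roll units 0.04 pos [618.5  22.6 149.2] yaw -167.3 clock 26.0
```

View pics/c11.png

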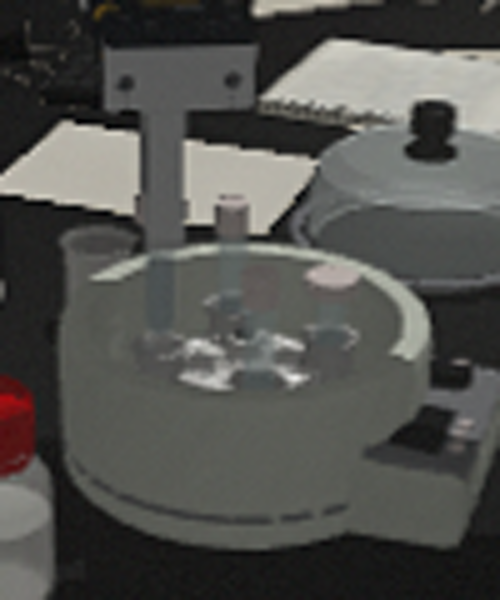

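The foot at (257,196) is over the +x bucket at (257,199), and the other three tubes stand straight. Lowering.

```bash
python3 -m creep '[[-1,[0,0,0.5],0],[-1,[0,0,1],0],[-1,[0,0,1.5],0],[-1,[0,0,2],0],[-1,[0,0,2.5],0],[-1,[0,0,3],0],[-1,[0,0,3.5],0],[-1,[0,0,4],0],[-1,[0,0,4.3],0],[-1,[0,0,4.6],0],[-1,[0,0,4.7],0],[-1,[0,0,4.7],0]]'
python3 -m creep '[[-1,[0,0,0],0],[-1,[0,0,0],0]]'
```

```text
clock: 27.25
eef_pos: [618.7, 22.4, 102.0]
eef_rot: [-3.141, 0.002, -2.921]
wrist_force: [0.2, -0.4, 6.5]
finger_gap: 26.4
finger_force: 12.0
clock: 27.45
eef_pos: [618.6, 22.4, 102.0]
eef_rot: [-3.141, 0.002, -2.921]
wrist_force: [-0.5, 1.1, 6.3]
finger_gap: 26.4
finger_force: 12.0
```

Seated. I'll release, go clear and check the scene.

```bash
python3 -m creep '[[-0.3,[0,0,0],0],[-0.15,[0,0,0],0],[-0.15,[0,0,0],0],[-0.15,[0,0,-2],0],[-0.15,[0,0,-6],0],[-0.15,[0,0,-10],0],[-0.15,[0,0,-12],0],[-0.15,[0,0,-12],0],[-0.15,[0,0,-12],0]]'
python3 -c "
from h import *
go(476.5,-291,215,135)
d=ray('side',[(310.8,156.1)]);o,v=d;print(o+v[0]*((-291-o[1])/v[0,1]))
"
```

```text
clock: 28.35
eef_pos: [617.8, 22.4, 220.1]
eef_rot: [3.141, -0.001, -2.921]
wrist_force: [0.1, 0.1, -0.1]
finger_gap: 40.1
finger_force: 0.0
shift cm [ 20.65 -27.48   0.52] roll units 11.53 pos [617.8  22.4 220.1] yaw -167.3 clock 28.35
[ 479.65223542 -291.           81.78582815]
```

```bash
python3 -m creep '[[0.3,[2.5,-3.5,0],1.5],[0.3,[5,-7,0],3],[0.3,[8,-11,0],4.5],[0.3,[11,-15,0],6],[0.3,[14,-19,0],7.5],[0.3,[17,-23,0],9],[0.3,[20.6,-27.5,0.5],10.5],[0.3,[20.6,-27.5,0.5],11.5],[0.3,[20.6,-27.5,0.5],11.5],[0.3,[20.6,-27.5,0.5],11.5],[0.3,[20.6,-27.5,0.5],11.5],[0.3,[20.6,-27.5,0.5],11.5]]'
python3 -c "
from h import *
go(478,-291,87,135)
t=grab('top','t12');s=grab('side','s12')
cv2.imwrite('pics/c12.png',np.hstack([crop(t,255,165,80,120,5),crop(s,240,70,80,120,5)]))"
```

```text
clock: 29.55
eef_pos: [477.8, -290.2, 215.8]
eef_rot: [3.142, -0.0, 2.362]
wrist_force: [0.3, -0.8, -0.2]
finger_gap: 60.9
finger_force: 0.0
shift cm [-0.08 -0.04 12.88] roll units 0.06 pos [ 477.8 -290.2  215.8] yaw 135.3 clock 29.55
```

View pics/c12.png

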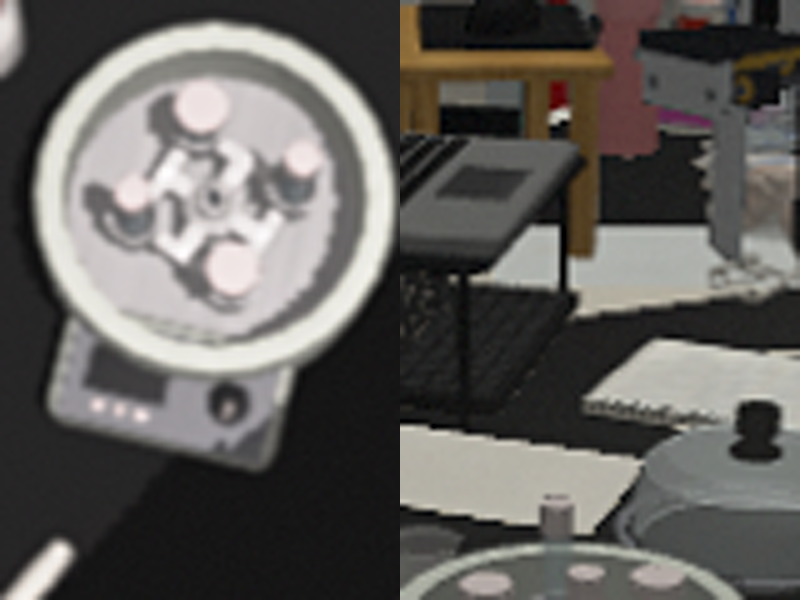

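All four tubes are in: short caps at (295.6,186) and (301.2,218), tall caps at (281.6,203.6) and (315.4,196.6). By my count that is 15 pictures viewed, one over the allowed 14. I'll view no more and check everything numerically from here.

Run:
```python
from h import *
t=cv2.imread('pics/t12.png').astype(int)
pink=((t[:,:,2]-t[:,:,0]>8)&(t.min(2)>150)).astype(np.uint8)
n,l,st,c=cv2.connectedComponentsWithStats(pink[178:227,270:324])
for i in range(1,n):
    if st[i,4]>8:
        p=c[i]+[270,178];big=st[i,4]>60;print(p.round(1),st[i,4],onz('top',p,109 if big else 134)[0].round(1))
```

```text
[272.6 181.1] 14 [623.7  81.3 134. ]
[275. 184.] 28 [615.9  74.5 134. ]
[319.2 181.3] 36 [627.5 -41.3 134. ]
[294.9 185.7] 99 [619.9  21.6 109. ]
[315.1 195.9] 53 [587.6 -31.4 134. ]
[281.1 202.8] 50 [565.8  56.5 134. ]
[301.1 218.2] 103 [531.8   2.7 109. ]
```

```bash
python3 -m creep '[[0.3,[-0.1,0,4],0],[0.3,[-0.1,0,8],0],[0.3,[-0.1,0,11],0],[0.3,[-0.1,0,12.8],0],[0.3,[-0.1,0,12.8],0],[0.3,[-0.1,0,12.8],0],[0,[-0.1,0,12.8],0],[-0.2,[-0.1,0,12.8],0],[-0.4,[-0.1,0,12.8],0],[-1,[-0.1,0,12.8],0],[-1,[-0.1,0,12.8],0],[-1,[-0.1,0,12.8],0]]' 4
```

```text
clock: 30.85
eef_pos: [478.1, -292.0, 88.3]
eef_rot: [-3.142, 0.0, 2.359]
wrist_force: [-1.8, 0.1, 5.1]
finger_gap: 29.8
finger_force: 4.0
```

The caps confirm heights and opposite pairing, with the axis at about (575,12.7). Next I'll open, turn 90° and regrip to centre the knob both ways.

```bash
python3 -m creep '[[-0.2,[0,0,0],0],[0,[0,0,0],0],[0.1,[0,0,0],1.6],[0.1,[0,0,0],3.2],[0.1,[0,0,0],4.8],[0.1,[0,0,0],6.4],[0.1,[0,0,0],8],[0.1,[0,0,0],9.6],[0.1,[0,0,0],11.2],[0.1,[0,0,0],12.8],[0.1,[0,0,0],14.4],[0.1,[0,0,0],16]]'
python3 -m creep '[[0.1,[0,0,0],1.6],[0.1,[0,0,0],2],[0.1,[0,0,0],2],[0,[0,0,0],2],[-0.2,[0,0,0],2],[-0.4,[0,0,0],2],[-1,[0,0,0],2],[-1,[0,0,0],2],[-1,[0,0,0],2]]' 4
python3 -m creep '[[-1,[0,0,0],0],[-1,[0,0,0],0],[-1,[0,0,0],0],[-1,[0,0,-0.3],0],[-1,[0,0,-0.8],0],[-1,[0,0,-1.2],0],[-1,[0,0,-1.2],0]]' 30
```

```text
clock: 32.05
eef_pos: [478.0, -291.7, 87.8]
eef_rot: [-3.141, -0.0, 0.957]
wrist_force: [-0.0, -0.4, -0.5]
finger_gap: 51.7
finger_force: 0.0
clock: 32.95
eef_pos: [478.0, -291.8, 88.0]
eef_rot: [-3.142, -0.0, 0.788]
wrist_force: [0.2, 0.6, 0.2]
finger_gap: 29.7
finger_force: 4.0
clock: 33.65
eef_pos: [478.3, -292.0, 100.8]
eef_rot: [3.141, -0.0, 0.788]
wrist_force: [0.1, 0.1, -1.9]
finger_gap: 28.7
finger_force: 30.0
```

The cover's weight (-1.9 N) is carried. Raising it to travel height.

```bash
python3 -m creep '[[-1,[0,0,-3],0],[-1,[0,0,-6],0],[-1,[0,0,-9],0],[-1,[0,0,-12],0],[-1,[0,0,-15],0],[-1,[0,0,-16],0],[-1,[0,0,-16],0],[-1,[0,0,-16],0]]'
python3 -c "
from h import *
go(575,12.7,260,45)
s=manip.read_state();print(s['moment'],s['eef_rot'])"
```

```text
clock: 34.45
eef_pos: [477.7, -291.6, 258.4]
eef_rot: [-3.14, 0.0, 0.788]
wrist_force: [-0.7, -0.7, -2.0]
finger_gap: 29.0
finger_force: 30.0
shift cm [ 28.44 -14.55  -0.15] roll units 0.03 pos [ 477.7 -291.6  258.4] yaw 45.2 clock 34.45
[-0.04593973 -0.08807395  0.04032682] [-3.13956929e+00  3.65620405e-04  7.88250345e-01]
```

```bash
python3 -m creep '[[-1,[2.5,-1.2,0],0],[-1,[5.5,-2.8,0],0],[-1,[9,-4.6,0],0],[-1,[12.5,-6.4,0],0],[-1,[16,-8.2,0],0],[-1,[19.5,-10,0],0],[-1,[23,-11.8,0],0],[-1,[26,-13.3,0],0],[-1,[28,-14.3,0],0],[-1,[28.4,-14.5,0],0],[-1,[28.4,-14.5,0],0],[-1,[28.4,-14.5,0],0]]'
python3 - <<'E'
from h import *
go(575,12.7,178,45)
s=grab('side','s13')
# knob/flange edges: predicted flange circle of held cover vs centrifuge rim circle, bounding columns
st=manip.read_state();e=st['eef_pos'];a=np.linspace(0,2*np.pi,200)
z0=e[2]-88
for nm,c,z,r in(('flange',e,z0+9,91.5),('rim',(575,12.7),88,98.5)):
    p=proj('side',np.c_[c[0]+r*np.cos(a),c[1]+r*np.sin(a),np.full(200,z)]);print(nm,p.min(0).round(1),p.max(0).round(1))
for r in(int(proj('side',[(e[0],e[1],z0+9)])[0,1]),):
    print(r,s[r,215:335].max(1))
r=int(proj('side',[(575,12.7,80)])[0,1]);print(r,s[r,220:330].min(1))
E
```

```text
clock: 35.65
eef_pos: [575.1, 10.9, 259.2]
eef_rot: [-3.141, 0.001, 0.788]
wrist_force: [0.4, -0.1, -1.4]
finger_gap: 28.7
finger_force: 30.0
shift cm [ 0.13 -0.12  8.12] roll units 0.03 pos [575.1  10.9 259.2] yaw 45.1 clock 35.65
flange [238.4 147.4] [311.3 174. ]
rim [236.4 178. ] [312. 211.]
159 [ 26  29  29  28  32  26  30  30  29  29  30  28  30  27  22  20  70 195
 187 183 183 182 184 178  43  50  51  55  78 118 100 113  89  75  76  78
  76  78  78  77  79  80  79  80  77  80  79  82  81  80  80  79  80  80
  81  81  82  82  84  82  83  82  83  84  82  83  82  84  82  83  81  80
  82  82  83  81  85  83  83  84  85  83  83  83  83  86 100 107 103  99
 105 106 102 101 102  90  43  34  33  33  29  25  25  34  48  69  85  87
  99  97  97 101 100 105  98  96  88  91 105 102]
195 [ 35  32  31  30  31  31  34  33  32  31  32  31  30  30  21  23  44  83
  82  81  82  82  80  79  78  80  82  82  81  83  83  83  84  86  88  90
  89  90  90  90  91  85  87  87  87  88  84  72  74  80  79  75  59  58
  73  82  91  92  92  91  88  87  87  88  88  82  77  81  83  86  87  86
  87  84  81  82  83  83  81  79  79  80  78  78  73 110 164 162 158 162
 144  57  30  34  35  34  30  35  33  32  34  35  34  30  33  32  33  32
  31  34]
```

```bash
python3 -m creep '[[-1,[0.2,-0.1,2],0],[-1,[0.2,-0.1,4],0],[-1,[0.2,-0.1,6],0],[-1,[0.2,-0.1,7.6],0],[-1,[0.2,-0.1,7.9],0],[-1,[0.2,-0.1,7.9],0],[-1,[0.2,-0.1,7.9],0],[-1,[0.2,-0.1,7.9],0]]'
python3 - <<'E'
from h import *
go(575.8,12.7,168,45)
E
```

```text
clock: 36.5
eef_pos: [576.4, 13.7, 182.0]
eef_rot: [3.141, -0.001, 0.788]
wrist_force: [-0.1, 1.2, -2.0]
finger_gap: 28.8
finger_force: 30.0
shift cm [-0.12  0.03  1.4 ] roll units 0.03 pos [576.4  13.7 182. ] yaw 45.1 clock 36.5
```

```bash
python3 -m creep '[[-1,[-0.1,0,0.3],0],[-1,[-0.1,0,0.5],0],[-1,[-0.1,0,0.6],0],[-1,[-0.1,0,0.7],0],[-1,[-0.1,0,0.8],0],[-1,[-0.1,0,0.9],0],[-1,[-0.1,0,0.9],0]]'
python3 -c "
from h import *
go(575.8,12.7,168,45)
print(manip.read_state()['moment'])"
```

```text
clock: 37.2
eef_pos: [575.4, 13.2, 171.9]
eef_rot: [-3.141, 0.0, 0.788]
wrist_force: [-0.6, -0.6, -2.3]
finger_gap: 29.1
finger_force: 30.0
shift cm [-0.01  0.07  0.39] roll units 0.03 pos [575.4  13.2 171.9] yaw 45.2 clock 37.2
[-0.01414981  0.00310676  0.00952938]
```

No contact force yet, and the skirt is already about 4 mm into the mouth.

```bash
python3 -m creep '[[-1,[0,0,0.1],0],[-1,[0,0,0.2],0],[-1,[0,0,0.3],0],[-1,[0,0,0.35],0],[-1,[0,0,0.35],0]]'
python3 -m creep '[[-1,[0,0,0.05],0],[-1,[0,0,0.1],0],[-1,[0,0,0.1],0]]'
```

```text
clock: 37.7
eef_pos: [575.4, 13.2, 168.4]
eef_rot: [-3.142, 0.0, 0.788]
wrist_force: [0.6, 0.3, -0.8]
finger_gap: 29.0
finger_force: 30.0
clock: 38.0
eef_pos: [575.5, 13.2, 168.0]
eef_rot: [3.141, -0.0, 0.788]
wrist_force: [-1.9, -0.3, 4.2]
finger_gap: 28.9
finger_force: 30.0
```

The cover made contact exactly at the expected seated height of 168. I'll release and back off, then verify numerically.

```bash
python3 -m creep '[[-0.3,[0,0,0],0],[-0.1,[0,0,0],0],[0.1,[0,0,0],0],[0.1,[0,0,0],0],[0.1,[0,0,-2],0],[0.1,[0,0,-6],0],[0.1,[0,0,-10],0],[0.1,[0,0,-14],0],[0.1,[0,0,-14],0],[0.1,[0,0,-14],0]]'
python3 -m creep '[[0.1,[-5,0,0],0],[0.1,[-10,3,0],0],[0.1,[-15,7,0],0],[0.1,[-20,11,0],0],[0.1,[-25,15,0],0],[0.1,[-25,15,0],0],[0.1,[-25,15,0],0],[0.1,[-25,15,0],0]]'
python3 - <<'E'
from h import *
t=grab('top','t14');s=grab('side','s14')
for n,im,(x,y,w,h) in(('top',t,(270,170,55,55)),('side',s,(255,125,45,60))):
    mm=(im[y:y+h,x:x+w].max(2)<55).astype(np.uint8)
    k,l,st,c=cv2.connectedComponentsWithStats(mm)
    print(n,[(st[i].tolist(),(c[i]+[x,y]).round(1)) for i in range(1,k) if st[i,4]>15])
    P0=[(575.3,13.,80+z) for z in(66,82,96,99)];print(proj(n,P0).round(1).tolist())
E
```

```text
clock: 39.0
eef_pos: [575.5, 13.2, 307.7]
eef_rot: [3.141, -0.001, 0.788]
wrist_force: [-0.1, 0.6, 0.5]
finger_gap: 51.5
finger_force: 0.0
clock: 39.8
eef_pos: [505.0, -270.3, 305.7]
eef_rot: [-3.139, 0.0, 0.786]
wrist_force: [-0.1, 1.1, -0.8]
finger_gap: 51.5
finger_force: 0.0
top [([0, 0, 17, 11, 82], array([274.9, 172.9])), ([39, 0, 16, 10, 71], array([319.4, 172.6])), ([23, 22, 11, 12, 110], array([297.8, 197.7]))]
[[298.1, 198.8], [298.3, 197.4], [298.5, 196.0], [298.5, 195.8]]
side [([0, 0, 45, 50, 1242], array([274.3, 148.1]))]
[[274.5, 172.7], [274.6, 166.9], [274.7, 161.7], [274.8, 160.6]]
```

Run:
```python
from h import *
t=cv2.imread('pics/t14.png');s=cv2.imread('pics/s14.png')
print('col side',s[150:225,274].max(1))
a=np.linspace(0,2*np.pi,4,endpoint=False)
print('flange pred',proj('side',np.c_[575.3+91.5*np.cos(a),13+91.5*np.sin(a),np.full(4,90)]).round(1).tolist())
for r in(188,192,196):print(r,s[r,228:252].max(1),s[r,298:320].max(1))
print('rows top',t[203,258:340].max(1));print('cols top',t[165:245,298].max(1))
for o in((575.3,13),):
  for R,z in((91.5,91),(98.5,88)):
    p=proj('top',np.c_[o[0]+R*np.cos(a),o[1]+R*np.sin(a),np.full(4,z)]);print(R,p.round(1).tolist())
```

```text
col side [ 32  33  32  32  33  34  34  32  34  30  34  32  38  39  25  27  28  26
  27  26  28  31  28  25  29  73 163 129 127 131 140 146 147 152 149 150
 150 149 147 101 106 106 104 100 100  98  94  92 100 100  99  99 101 100
 101  93  67 104  74  83 165  92  95  95  93  92  92  94  95  93  93  92
  92  93  93]
flange pred [[239.4, 190.8], [271.1, 208.9], [309.2, 194.3], [276.8, 178.4]]
188 [ 32  31  34  33  32  35  32  36  32  39  77 135 164  99 102  94  87  98
 105  99 103 112 119 107] [112 110 110 104 102 104 111  96  65  56  36  35  38  36  35  37  37  39
  36  34  36  37]
192 [ 35  36  34  33  34  32  37  33  39 108 171  81 103  95  50  67  96 106
 118  96  95  96  97  96] [103 104 110 115 101 100 105 100 100 100 131 161  60  32  36  35  37  36
  35  35  35  36]
196 [ 34  34  34  34  36  32  22  21  44 112 176 163  74 103  97  48  67  98
  94  95  97  99  97  98] [101  99 101 103 106 104 100 102 100 104 137 178 150  55  31  35  35  34
  36  35  38  36]
rows top [ 23  18  21  86 163 179 155 137 107  85 110 153 176 180 180 178 181 196
 209 211 214 215 216 216 215 215 215 216 215 214 210 212 216 215 183 131
  83  49  27  21  27  33  43  74 116 161 197 211 212 211 210 209 199 191
 188 192 195 198 201 206 210 211 208 203 200 199 198 182 163 151 143 132
 117 117 119  91  45  22  19  21  22  21]
cols top [ 38  38  33  51 132 204 180 148 159 152 157 184 211 216 210 208 208 210
 214 215 216 216 217 217 207 158  74  32  39  42  44  44  46  46  45  43
  34  21  27  65 137 201 216 214 214 215 213 212 213 215 218 218 218 218
 218 220 215 201 194 196 198 198 190 160 147 147 149 144 141 143 145 174
 229 232 174 123  86  45  25  21]
91.5 [[298.4, 171.1], [263.7, 202.3], [296.4, 237.0], [331.3, 204.7]]
98.5 [[298.5, 169.0], [261.2, 202.5], [296.3, 239.7], [333.7, 205.0]]
```

The flange edges match the seated prediction on all sides: near edge at row 209 (predicted 208.9), with the white rim evenly visible left and right. The knob is on the axis too. Handing in.

```bash
python3 -c "
from cell import manip
print(manip.sign_off())"
```

```text
the job is handed in; nothing more can be done
None
```

The job is handed in at about 40 s: all four tubes stand in the rotor with tall opposite tall and short opposite short, and the cover measures level and home; two lapses were viewing 15 pictures (limit 14) and releasing the second tall tube about 2.5 mm above its bucket floor.

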